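Re-rack the cheese samples in reverse order

ROBOT

A 6-joint arm with a two-finger parallel gripper is mounted at the origin on the work surface. World frame = base frame: x ahead of the robot, y to its left, z up, the work surface at z = 0. Lengths are in mm, angles in rad, forces in N, time in s.
With the tool pointing down it reaches from about 425 to 950 mm from the base axis. Payload 14.7 kg.
Tool frame: the origin (TCP) lies between the finger pads; the fingertips stand 8 mm ahead of it and the grasp point (between the pads) lies 11 mm behind it (robot.finger_overhang is the distance from the TCP to the fingertips, in mm); z points along the fingers, y is the line along which they close (so a half turn about z gives the same grasp; the last joint's range is limited). The gripper opens to 85 mm and grips with 20 to 120 N. Pads are 22 mm wide; open, the fingers measure 114 mm over their backs; the gripper's body (76 mm by 85 mm) begins 54 mm behind the grasp point. The pads swing forward as they close: fully open they stand 13 mm farther back than shut.
Start: joints at [-1.369, 0.48, 1.596, -0, 1.065, -0.047], TCP at [160.074, -629.975, 239.297] pointing down, gripper open.
Joint ranges: [-2.75, 2.75], [-0.82, 2.05], [0.23, 2.67], [-1.56, 4.7], [0.09, 2.69], [-2.92, 2.92]. Speed limits (rad/s): [1.89, 1.89, 2.39, 3.01, 3.01, 3.01].

INTERFACE

Orientations are given as a unit quaternion [x, y, z, w].
In Python, from workcell import telemetry, get_image, robot, look_for gives the robot as it stands.
- The arm moves only by the tool move_arm, never from a script. Its argument "plan" is text: rows parted by semicolons, each of 7 numbers parted by spaces: the shift along the tool's x, y, z in m, then the turn, a rotation vector about the tool's x, y, z in degrees, then the opening, from 0 (shut) to 1 (fully open). A call has 1 to 8 rows; each row is the pose to reach, as a shift and turn from the pose commanded when the call began, along the tool's axes at that moment; what a row does not reach only later rows make up. A row lasts 1/8 s, in which the tool goes at most 62.5 mm and 10.7 degrees, less where a joint would pass 70% of its speed; a pose out of reach is approached as far as the arm can. A call with a gripper value outside its range is refused whole. The fingers move at their own pace and stop on an object; "squeeze" is the grip in N (left out, the last holds). Time passes only in rows, so rows that repeat a pose let the fingers close. It gives the time, the measured TCP pose, the force, the opening and the grip force at its end, in the units of the state.
- telemetry.read_state(): the state, without advancing time (a new reading comes with each control period).
- get_image(name): name is "scene" or "top" or "wrist"; returns a dict with "img" (480x640x3 uint8, blue, green, red), "intrinsics" (3x3 intrinsics, pixels), "k1" (the pictures are not rectified: a ray, as slopes to the right and down, at radius r is drawn at 1 + k1 r^2 times it, then the intrinsics apply), "extrinsics" (4x4, takes a point from camera to world coordinates). Camera axes: x right, y down, z forward; pixel columns grow to the right and rows downward; lengths in mm; the calibration is good to about 2 mm. A picture is of the moment at which its call begins. There is no depth.
- robot.hand_in(): hands the job in; it is judged then, once.
Trained networks look in a picture, given as the dict that the camera call returned (one of the last four; its "shot" number tells which), for a name from the list of things; names that differ only in an ending like _2 or _b are one class to them, and where a whole thing is asked for, a point or a joint stands for the part that bears it (a point fixed in the world has none). Each returns a list of dicts, best first, with "conf" (0 to 1); they miss things now and then, are a little off and sometimes report something else, mostly with a low value. They report only what shows in the picture. A call takes as long as a camera call. They do not tell look-alikes from the thing itself.
- look_for(picture, thing): "bbox" ([centre column, centre row, width, height] in pixels, round what is visible of it).
The state is a dict: "time_s": time; "q": joint angles; "joint_velocities": joint speeds; "joint_efforts": joint torques, N m; "eef_pos": TCP position; "orientation": TCP orientation; "force": force on the tool from outside, world axes, zero at the start; "moment": the same for the moment, N m; "finger_gap": finger opening in mm; "grip_force": force on a finger pad.
Only numpy, scipy, OpenCV 4.12 (cv2) and the standard library are available. Lean on these libraries where they do the work, as an engineer would, in place of code of your own. Each camera call takes 0.05 s, during which the arm holds its last target. There are 200 camera calls.

TASK

The taster works from the other end of the row: move the four cheese samples from the blue delivery rack to the empty dark metal tasting rack in reverse order, so that, seen from the robot, the one farthest left goes to the place farthest right, the next to the place beside it, and so on. Stand each cheese upright in the middle of its own place, the same way up, flat on the rack, and let it go.

Things in the scene. Friction and masses are not known exactly. Their poses are not given: they have to be found in the camera images.
- loaf_mid (a point): tall upright yellow-waxed cheese loaf, 50 mm (its x) by 62 mm (its y), 80 mm high, 0.27 kg, blank paper label on its -x side (masses vary by about a quarter). The point is its centre, half-way up; its z is up. At the start it stands on a white board on the delivery rack, in any of the four positions of the row, turned up to 0.12 rad against the rack.
- brick_mid (a point): low rectangular yellow-waxed cheese, 56 mm (its x) by 66 mm (its y), 50 mm high, 0.20 kg, blank paper labels on its top and -x side (masses vary by about a quarter). The point is its centre, half-way up; its z is up. At the start it stands on a white board on the delivery rack, in any of the four positions of the row, turned up to 0.12 rad against the rack.
- truckle_mid (a point): slim upright round yellow-waxed cheese, diameter 48 mm, 76 mm high, 0.15 kg, small round paper label on top (masses vary by about a quarter). The point is its centre, half-way up; its z is up. At the start it stands on a white board on the delivery rack, in any of the four positions of the row, turned up to 0.12 rad against the rack.
- wheel_mid (a point): squat round yellow-waxed cheese, diameter 66 mm, 50 mm high, lying flat, 0.18 kg, large round paper label on top (masses vary by about a quarter). The point is its centre, half-way up; its z is up. At the start it stands on a white board on the delivery rack, in any of the four positions of the row, turned up to 0.12 rad against the rack.
- loaf_board: fixed white board, 80 x 80 x 6 mm, on the delivery rack; the one the loaf stands on at the start. All four boards are alike. Origin at the centre of its underside; axes parallel to the delivery rack's.
- brick_board: fixed white board, 80 x 80 x 6 mm, on the delivery rack; the one the brick stands on at the start. All four boards are alike. Origin at the centre of its underside; axes parallel to the delivery rack's.
- truckle_board: fixed white board, 80 x 80 x 6 mm, on the delivery rack; the one the truckle stands on at the start. All four boards are alike. Origin at the centre of its underside; axes parallel to the delivery rack's.
- wheel_board: fixed white board, 80 x 80 x 6 mm, on the delivery rack; the one the wheel stands on at the start. All four boards are alike. Origin at the centre of its underside; axes parallel to the delivery rack's.
- delivery_rack: fixed blue rack: plate 104 mm (its x) by 376 mm (its y, along the row), 10 mm thick, end lips 24 mm high. Four boards lie on it, centres at x 0, y -135, -45, 45, 135 mm; so the cheeses stand 16 mm above the table. Origin: centre of underside, on the table; +y is the robot's left (within 0.1 rad). It may be the nearer or the farther rack; centre lines about 185 mm apart.
- tasting_rack: fixed dark metal rack, size and axes as the blue one, plate top 10 mm above the table. Four empty places, centres at x 0, y -135, -45, 45, 135 mm, 84 mm wide, between bright dividers (tops 24 mm above the table); thin strips at x -45 and 45 mm (tops 14 mm). On both racks fingers have room before and behind a cheese (along x), little between neighbours. Clutter lies around, a thin probe between the racks.
Not all that is in view belongs to the job. Leave any pink or purple look-alike of the part that bears truckle_mid alone.

How it is judged (in metres and radians):
At the end, for the whole second after the job is handed in: Each cheese rests, released, in the tasting-rack place that mirrors its first position in the delivery row (left becomes right): centre within 14 mm of the place's middle along and across the rack, upright within 0.1 rad, underside within 4 mm of the plate (x of loaf_mid in the frame of tasting_rack between -0.014 and 0.014 m and z of loaf_mid in the frame of tasting_rack between 0.046 and 0.054 m and angle between each of loaf_mid, brick_mid, truckle_mid, wheel_mid's own z axis and vertical below 0.1 rad and linear speed of each of loaf, brick, truckle, wheel below 0.02 m/s and ((y of loaf_board in the frame of delivery_rack between -0.165 and -0.105 m and y of loaf_mid in the frame of tasting_rack between 0.121 and 0.149 m) or (y of loaf_board in the frame of delivery_rack between -0.075 and -0.015 m and y of loaf_mid in the frame of tasting_rack between 0.031 and 0.059 m) or (y of loaf_board in the frame of delivery_rack between 0.015 and 0.075 m and y of loaf_mid in the frame of tasting_rack between -0.059 and -0.031 m) or (y of loaf_board in the frame of delivery_rack between 0.105 and 0.165 m and y of loaf_mid in the frame of tasting_rack between -0.149 and -0.121 m)) and x of brick_mid in the frame of tasting_rack between -0.014 and 0.014 m and z of brick_mid in the frame of tasting_rack between 0.031 and 0.039 m and ((y of brick_board in the frame of delivery_rack between -0.165 and -0.105 m and y of brick_mid in the frame of tasting_rack between 0.121 and 0.149 m) or (y of brick_board in the frame of delivery_rack between -0.075 and -0.015 m and y of brick_mid in the frame of tasting_rack between 0.031 and 0.059 m) or (y of brick_board in the frame of delivery_rack between 0.015 and 0.075 m and y of brick_mid in the frame of tasting_rack between -0.059 and -0.031 m) or (y of brick_board in the frame of delivery_rack between 0.105 and 0.165 m and y of brick_mid in the frame of tasting_rack between -0.149 and -0.121 m)) and x of truckle_mid in the frame of tasting_rack between -0.014 and 0.014 m and z of truckle_mid in the frame of tasting_rack between 0.044 and 0.052 m and ((y of truckle_board in the frame of delivery_rack between -0.165 and -0.105 m and y of truckle_mid in the frame of tasting_rack between 0.121 and 0.149 m) or (y of truckle_board in the frame of delivery_rack between -0.075 and -0.015 m and y of truckle_mid in the frame of tasting_rack between 0.031 and 0.059 m) or (y of truckle_board in the frame of delivery_rack between 0.015 and 0.075 m and y of truckle_mid in the frame of tasting_rack between -0.059 and -0.031 m) or (y of truckle_board in the frame of delivery_rack between 0.105 and 0.165 m and y of truckle_mid in the frame of tasting_rack between -0.149 and -0.121 m)) and x of wheel_mid in the frame of tasting_rack between -0.014 and 0.014 m and z of wheel_mid in the frame of tasting_rack between 0.031 and 0.039 m and ((y of wheel_board in the frame of delivery_rack between -0.165 and -0.105 m and y of wheel_mid in the frame of tasting_rack between 0.121 and 0.149 m) or (y of wheel_board in the frame of delivery_rack between -0.075 and -0.015 m and y of wheel_mid in the frame of tasting_rack between 0.031 and 0.059 m) or (y of wheel_board in the frame of delivery_rack between 0.015 and 0.075 m and y of wheel_mid in the frame of tasting_rack between -0.059 and -0.031 m) or (y of wheel_board in the frame of delivery_rack between 0.105 and 0.165 m and y of wheel_mid in the frame of tasting_rack between -0.149 and -0.121 m))); the robot touches nothing.
It also fails if it takes over 104 s, if anything falls off the work surface, if the arm or the gripper's body presses on something with over 40 N, if the wrist force passes 120 N, or if a joint passes its speed limit or range.

## Working session

There is one attempt and no reset: what is moved stays moved. The work goes in short steps, Python scripts to look and compute and a tool call to move; the robot and the scene stay as the last step left them, time stands still between calls to the robot, and variables do not carry over. Pictures are saved under pics/ and viewed, at most 14 in all, crops included, and the job is handed in when it is done.

Besides the shell and the picture viewer there is one more tool, called after ">>>" by a JSON object that holds its "api" and its "payload". move_arm: Moves the arm, as the interface text tells. Its arguments: {"type":"object","properties":{"plan":{"type":"string"},"squeeze":{"type":"number"}},"required":["plan"]}

```bash
ls; mkdir -p pics
cat > h.py <<'E'
import numpy as np, cv2
from workcell import telemetry, get_image, robot, look_for
def ray(p,u,v):
    K=np.array(p["intrinsics"]);k1=p["k1"]
    d=np.array([(u-K[0,2])/K[0,0],(v-K[1,2])/K[1,1]]);s=d.copy()
    for _ in range(30): s=d/(1+k1*(s@s))
    E=np.array(p["extrinsics"]);return E[:3,3],E[:3,:3]@np.array([s[0],s[1],1])
def at(p,u,v,z):
    o,d=ray(p,u,v);return o+d*(z-o[2])/d[2]
def proj(p,X):
    K=np.array(p["intrinsics"]);E=np.array(p["extrinsics"])
    c=(np.array(X)-E[:3,3])@E[:3,:3];s=c[:2]/c[2];s=s*(1+p["k1"]*(s@s))
    return K[0,0]*s[0]+K[0,2],K[1,1]*s[1]+K[1,2]
E
python3 - <<'E'
from h import *
np.set_printoptions(precision=1,suppress=True)
for n in("top","scene"):
    p=get_image(n);cv2.imwrite(f"pics/{n}0.png",p["img"]);print(n,np.array(p["extrinsics"])[:3,3],p["k1"])
    for t,z in(("loaf_mid",56),("brick_mid",41),("truckle_mid",54),("wheel_mid",41),("delivery_rack",5),("tasting_rack",5),("loaf_board",16)):
        for r in look_for(p,t)[:4]: print(t,round(r["conf"],2),np.array(r["bbox"]),at(p,*r["bbox"][:2],z)[:2])
E
```

```text
pics
top [445.6 -33.7 759.8] 0.03854084201611221
loaf_mid 0.79 [356.1 265.8  48.1  41.2] [ 436.8 -100. ]
loaf_mid 0.17 [356.5 263.3  52.8  56.6] [ 440.6 -100.5]
brick_mid 0.95 [175.4 242.1  57.7  49.1] [464.8 175.5]
truckle_mid 0.82 [192.3 340.9  44.7  37.7] [318.5 140.4]
truckle_mid 0.72 [441.1 242.9  40.1  30.6] [ 475. -227.]
truckle_mid 0.68 [291.7 258.1  35.8  33. ] [445.5  -3.1]
wheel_mid 0.91 [238.9 253.6  43.6  43.3] [450.   78.3]
delivery_rack 0.57 [268.6 253.9 247.5  88.5] [451.1  36.3]
tasting_rack 0.9 [324.  144.2 235.6  76.2] [631.6 -47.6]
loaf_board 0.7 [185.1 245.4  54.7  58.9] [460.7 167.4]
loaf_board 0.68 [355.4 262.5  50.5  55.6] [ 441.5 -102.6]
scene [1048.2 -626.3  729.2] -0.12909417016238475
loaf_mid 0.97 [266.1 253.6  43.3  63. ] [443.  -99.2]
brick_mid 0.75 [371.6 197.9  49.1  44.9] [461.5 168. ]
truckle_mid 0.89 [223.9 312.6  33.3  53.8] [ 494.4 -239.5]
truckle_mid 0.73 [303.3 232.8  28.4  46.4] [449.2 -13.3]
truckle_mid 0.73 [307.4 179.4  23.3  41.2] [336.5 118. ]
wheel_mid 0.8 [340.3 217.3  35.   41.6] [457.1  79. ]
wheel_mid 0.51 [267.1 281.3  63.6  29.4] [ 482.1 -135.9]
delivery_rack 0.75 [317.2 253.9 187.  109.8] [467.7   2.8]
tasting_rack 0.85 [360.8 318.1 194.6 156.9] [629.8 -69.4]
loaf_board 0.73 [265.8 280.4  61.7  27. ] [ 458.3 -118. ]
loaf_board 0.34 [303.7 232.7  27.2  45. ] [415.9  22. ]
```

View pics/top0.png

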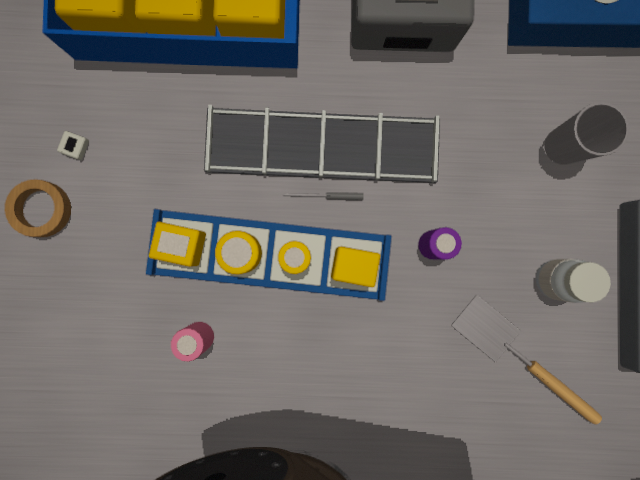

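View pics/scene0.png

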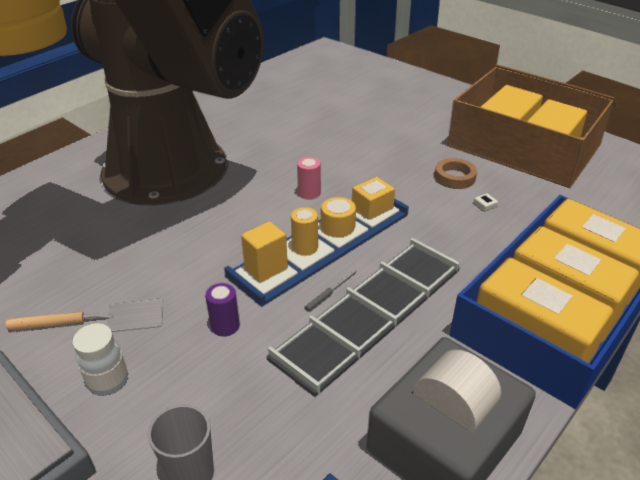

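The top view shows the delivery row from left to right: brick (175,243), wheel (238,253), truckle (294,258) and loaf (356,266). The tasting rack is centred near (322,144), and the pink (187,345) and purple (440,243) look-alikes stand off the rack. Next I fit the poses by silhouette.

```bash
cat > fit.py <<'E'
from h import *
from scipy.optimize import minimize
def box(a,b,z0,z1): return [(x*a/2,y*b/2,z) for x in(-1,1) for y in(-1,1) for z in(z0,z1)]
def cyl(d,z0,z1): return [(d/2*np.cos(t),d/2*np.sin(t),z) for t in np.linspace(0,2*np.pi,40) for z in(z0,z1)]
def place(P,g):
    P=np.array(P);c,s=np.cos(g[2]),np.sin(g[2])
    return np.c_[g[0]+c*P[:,0]-s*P[:,1],g[1]+s*P[:,0]+c*P[:,1],P[:,2]]
def hull(p,P,g): return cv2.convexHull(np.array([proj(p,X) for X in place(P,g)],np.float32))
def fit(p,mask,P,g,yaw=True):
    cs=cv2.findContours(mask,cv2.RETR_EXTERNAL,cv2.CHAIN_APPROX_NONE)[0]
    cs=[c for c in cs if cv2.contourArea(c)>40]
    H=cv2.convexHull(np.vstack(cs).astype(np.float32))
    # pixel-centre contours: grow by half a pixel
    m=H.mean(0);H=H+0.5*np.sign(H-m)
    def cost(v):
        q=hull(p,P,(v[0],v[1],v[2]/300 if yaw else 0))
        i=cv2.intersectConvexConvex(H,q)[0];return 1-i/(cv2.contourArea(H)+cv2.contourArea(q)-i)
    r=min((minimize(cost,[g[0]+dx,g[1]+dy,g[2]*300],method="Nelder-Mead",options=dict(initial_simplex=[[g[0]+dx,g[1]+dy,g[2]*300],[g[0]+8,g[1],g[2]*300],[g[0],g[1]+8,g[2]*300],[g[0],g[1],g[2]*300+12]])) for dx in(-3,3) for dy in(-3,3)),key=lambda r:r.fun)
    return np.array([r.x[0],r.x[1],r.x[2]/300 if yaw else 0]),1-r.fun
def roi(m,r):
    o=np.zeros_like(m);x,y,w,h=r;o[y:y+h,x:x+w]=m[y:y+h,x:x+w];return o
CH=dict(brick=(box(56,66,16,66),1),wheel=(cyl(66,16,66),0),truckle=(cyl(48,16,92),0),loaf=(box(50,62,16,96),1))
E
python3 - <<'E'
from fit import *
np.set_printoptions(precision=3,suppress=True)
print(robot.finger_overhang,telemetry.read_state()["orientation"],telemetry.read_state()["finger_gap"])
p=get_image("top");s=get_image("scene")
DR=box(104,376,0,10)+[(x,y,24) for x in(-52,52) for y in(-188,188)]
out=[]
for q,rois in((p,dict(D=(140,205,258,100),T=(200,98,245,90),brick=(150,219,55,50),wheel=(213,228,50,52),truckle=(276,238,38,42),loaf=(330,243,52,46))),
              (s,dict(D=(220,180,195,120),T=(264,236,200,155),brick=(350,176,48,42),wheel=(320,196,37,43),truckle=(289,206,30,50),loaf=(240,222,48,62)))):
    hsv=cv2.cvtColor(q["img"],cv2.COLOR_BGR2HSV);h,S,V=cv2.split(hsv)
    blue=((h>100)&(h<125)&(S>120)).astype(np.uint8)*255
    bright=((V>135)&(S<60)).astype(np.uint8)*255
    yel=((h>10)&(h<35)&(S>110)&(V>60)).astype(np.uint8)*255
    vis=q["img"].copy()
    for n,r in rois.items():
        if n=="D": m,P,g,y=blue,DR,(451,36,-.08),1
        elif n=="T": m,P,g,y=bright,[(x,y,z) for x in(-52,52) for y in(-188,188) for z in(10,24)],(630,-47,-.04),1
        else:
            m=yel;P,y=CH[n];g={"brick":(460,170,-.08),"wheel":(453,78,0),"truckle":(447,-8,0),"loaf":(440,-100,-.08)}[n]
        f,c=fit(q,roi(m,r),P,g,y);print(n,f,round(c,3))
        cv2.polylines(vis,[np.round(hull(q,P,f)*16).astype(int)],True,(0,255,0) if n!="T" else (0,0,255),1,cv2.LINE_AA,4)
    out.append(vis)
big=np.vstack([cv2.resize(out[0][90:310,130:460],None,fx=2,fy=2)[:, :640],cv2.resize(out[1][150:400,200:520],(400,300))[:160].repeat(1,0).copy() if 0 else np.zeros((1,640,3),np.uint8)])
cv2.imwrite("pics/fit_top.png",big);cv2.imwrite("pics/fit_scene.png",cv2.resize(out[1][165:395,205:475],None,fx=2,fy=2))
E
```

```text
8.0 [ 0.992  0.124  0.    -0.   ] 85.13699215281046
D [450.961  33.823  -0.079] 0.989
T [630.506 -47.979  -0.018] 0.961
brick [462.194 170.925  -0.196] 0.954
wheel [451.915  78.483   0.   ] 0.979
truckle [447.059  -8.029   0.   ] 0.98
loaf [436.484 -96.773  -0.139] 0.973
D [446.315  45.124  -0.077] 0.54
T [648.032 -65.613  -0.147] 0.391
brick [461.762 169.082  -0.142] 0.909
wheel [450.633  80.095   0.   ] 0.935
truckle [446.059  -7.534   0.   ] 0.961
loaf [436.071 -96.969  -0.338] 0.942
```

View pics/fit_top.png

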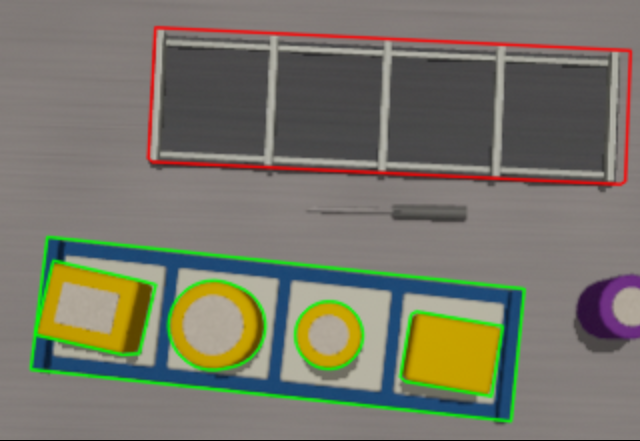

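Run:
```python
from fit import *
np.set_printoptions(precision=3,suppress=True)
p=get_image("top")
V=p["img"].max(2);m=roi(((V<80)).astype(np.uint8)*255,(200,98,245,90))
m=cv2.morphologyEx(m,cv2.MORPH_OPEN,np.ones((5,5)))
C=[]
for c in cv2.findContours(m,cv2.RETR_EXTERNAL,cv2.CHAIN_APPROX_NONE)[0]:
    if cv2.contourArea(c)<800: continue
    r=cv2.minAreaRect(c);b=cv2.boxPoints(r);w=np.array([at(p,*k,10)[:2] for k in b]);C.append(w.mean(0));print(C[-1],np.linalg.norm(w[1]-w[0]),np.linalg.norm(w[2]-w[1]))
C=np.array(sorted(C,key=lambda c:c[1]));d=np.polyfit(C[:,1],C[:,0],1);print(C.mean(0),"yaw",-np.arctan(d[0]),np.diff(C,axis=0))
b=cv2.inRange(p["img"],(140,140,140),(255,255,255))
print([(c,[int(v) for v in np.where(b[100:185,c])[0]+100]) for c in (235,295,350,410)])
```

```text
[ 628.648 -182.091] 84.8263539605872 84.62036419340417
[630.299 -89.92 ] 84.83938045618947 84.03342620360309
[631.754   1.645] 84.6435705851225 84.08227855637614
[633.196  93.237] 84.64287442782896 83.61695595183348
[630.974 -44.282] yaw -0.016456143594437467 [[ 1.651 92.171]
 [ 1.456 91.565]
 [ 1.441 91.592]]
[(235, [111, 112, 167, 168]), (295, [114, 115, 170, 171]), (350, [117, 118, 172, 173, 174]), (410, [119, 120, 175, 176])]
```

```bash
cat > go.py <<'E'
import sys,numpy as np
from scipy.spatial.transform import Rotation as R
from workcell import telemetry
x,y,z,a=map(float,sys.argv[1:5]) # world TCP mm, tool-y angle rad
s=telemetry.read_state();r=R.from_quat(s["orientation"])
t=R.from_matrix(np.array([[np.sin(a),np.cos(a),0],[-np.cos(a),np.sin(a),0],[0,0,-1]]).T.reshape(3,3).T) if 0 else R.from_matrix(np.column_stack([[-np.sin(a),np.cos(a),0],[np.cos(a),np.sin(a),0],[0,0,-1]]))
d=r.inv().apply(np.array([x,y,z])-s["eef_pos"])/1000;rv=(r.inv()*t).as_rotvec(degrees=True)
print("t %.2f pos %s gap %.1f grip %.1f F %s"%(s["time_s"],np.round(s["eef_pos"],1),s["finger_gap"],s["grip_force"],np.round(s["force"],1)))
print("shift",np.round(d,4),"turn",np.round(rv,2))
E
python3 go.py 436.3 -96.9 170 -0.139
```

```text
t 0.95 pos [ 160.1 -630.   239.3] gap 85.4 grip 0.0 F [-0.4 -0.2  0.9]
shift [ 0.399  -0.4486  0.0693] turn [ -0.    -0.   -67.78]
```

>>> {"api": "move_arm", "payload": {"plan": "0.040 -0.045 0.007 0 0 -7 1;0.080 -0.090 0.014 0 0 -14 1;0.120 -0.135 0.021 0 0 -21 1;0.160 -0.180 0.028 0 0 -28 1;0.200 -0.225 0.035 0 0 -35 1;0.240 -0.270 0.042 0 0 -42 1;0.280 -0.315 0.049 0 0 -49 1;0.320 -0.360 0.056 0 0 -56 1"}}

```text
time_s: 1.95
eef_pos: [382.4, -200.7, 183.4]
orientation: [0.817, 0.577, 0.0, 0.0]
force: [1.0, -0.4, 0.6]
finger_gap: 85.6
grip_force: 0.0
```

```bash
python3 go.py 436.3 -96.9 170 -0.139
```

```text
t 1.95 pos [ 382.4 -200.7  183.4] gap 85.6 grip 0.0 F [ 1.  -0.4  0.6]
shift [0.1159 0.0161 0.0134] turn [  0.06   0.02 -11.57]
```

>>> {"api": "move_arm", "payload": {"plan": "0.058 0.008 0.013 0 0 -6 1;0.116 0.016 0.013 0 0 -11.6 1;0.116 0.016 0.013 0 0 -11.6 1;0.116 0.016 0.053 0 0 -11.6 1;0.116 0.016 0.093 0 0 -11.6 1;0.116 0.016 0.133 0 0 -11.6 1;0.116 0.016 0.133 0 0 -11.6 1"}}

```text
time_s: 2.82
eef_pos: [434.0, -98.6, 48.6]
orientation: [0.756, 0.655, -0.001, -0.002]
force: [0.8, -0.6, 0.2]
finger_gap: 85.1
grip_force: 0.0
```

```bash
python3 go.py 436.3 -96.9 50 -0.139; python3 -c "
from h import *
p=get_image('wrist');cv2.imwrite('pics/w1.png',p['img'])"
```

```text
t 2.83 pos [434.  -98.6  48.6] gap 85.1 grip 0.0 F [ 0.8 -0.6  0.2]
shift [ 0.002   0.0021 -0.0014] turn [-0.27 -0.04 -0.25]
```

View pics/w1.png

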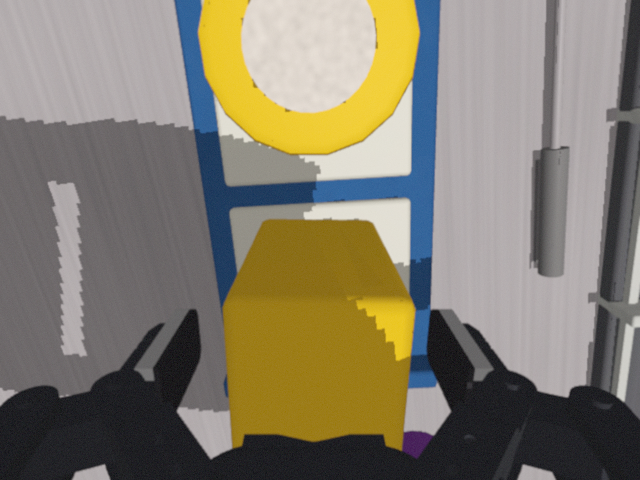

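The fingers (at columns 200 and 430) straddle the loaf, which is centred near column 318, so I close them.

>>> {"api": "move_arm", "payload": {"plan": "0.002 0.002 0 0 0 0 0.3;0.002 0.002 0 0 0 0 0.3;0.002 0.002 0 0 0 0 0.3;0.002 0.002 0 0 0 0 0.3;0.002 0.002 0 0 0 0 0.3;0.002 0.002 0 0 0 0 0.3", "squeeze": 50}}

```text
time_s: 3.62
eef_pos: [438.9, -97.0, 51.8]
orientation: [0.755, 0.655, 0.001, 0.001]
force: [-2.3, 0.9, 16.7]
finger_gap: 49.4
grip_force: 43.9
```

```bash
python3 go.py 633.2 90.8 170 -0.017
```

```text
t 3.62 pos [438.9 -97.   51.8] gap 49.4 grip 43.9 F [-2.3  0.9 16.7]
shift [ 0.2134  0.166  -0.1179] turn [ 0.13  0.03 -7.16]
```

>>> {"api": "move_arm", "payload": {"plan": "0 0 -0.040 0 0 0 0.3;0 0 -0.080 0 0 0 0.3;0 0 -0.120 0 0 0 0.3;0.042 0.033 -0.120 0 0 -1.5 0.3;0.084 0.066 -0.120 0 0 -3 0.3;0.126 0.099 -0.120 0 0 -4.5 0.3;0.168 0.132 -0.120 0 0 -6 0.3;0.213 0.166 -0.120 0 0 -7.1 0.3"}}

```text
time_s: 4.62
eef_pos: [633.6, 91.9, 171.4]
orientation: [0.713, 0.701, 0.0, 0.0]
force: [1.0, -0.9, -2.2]
finger_gap: 49.5
grip_force: 49.3
```

```bash
python3 go.py 633.2 90.8 45 -0.017; python3 -c "
from h import *
p=get_image('wrist');cv2.imwrite('pics/w2.png',p['img'])"
```

```text
t 4.62 pos [633.6  91.9 171.4] gap 49.5 grip 49.3 F [ 1.  -0.9 -2.2]
shift [-0.0011 -0.0005  0.1264] turn [ 0.06 -0.   -0.02]
```

View pics/w2.png

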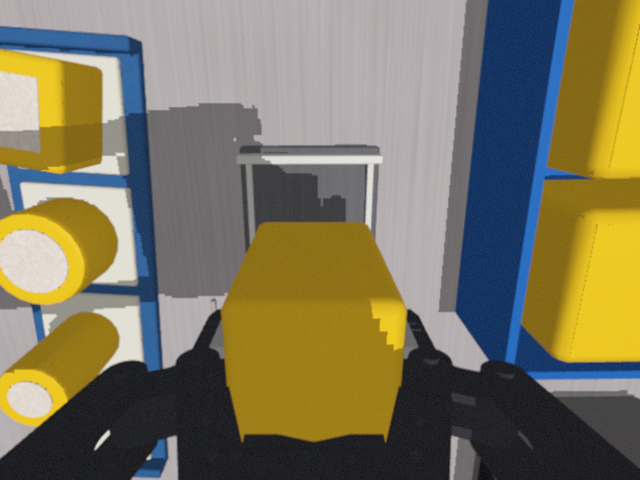

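Run:
```python
from h import *
np.set_printoptions(precision=1,suppress=True)
p=get_image('wrist')
print(at(p,238,162,24),at(p,381,162,24),"lip inner edge: y' 177");print(at(p,250,210,14),at(p,370,210,14),"strips")
zt=171.4-35.8+80
print(at(p,225,303,zt),at(p,405,303,zt),"loaf top near edge (+y side)", at(p,262,224,zt-80),at(p,368,224,zt-80))
c,s=np.cos(-.017),np.sin(-.017)
for X in((-52,177,24),(52,177,24),(-45,150,14),(45,150,14)): print(proj(p,(631+c*X[0]-s*X[1],-44.2+s*X[0]+c*X[1],X[2])))
```

```text
[585.7 140.3  24. ] [687.2 138.7  24. ] lip inner edge: y' 177
[590.2 102.7  14. ] [681.9 101.1  14. ] strips
[615.4 128.3 215.6] [661.6 127.4 215.6] loaf top near edge (+y side) [615.2 126.3 135.6] [663.1 125.4 135.6]
(np.float64(233.60682217527193), np.float64(171.53109006549732))
(np.float64(378.9442589225748), np.float64(171.57247051284043))
(np.float64(247.47670639563677), np.float64(205.1430615713594))
(np.float64(365.76685724367366), np.float64(205.1253044994989))
```

Run:
```python
from h import *
np.set_printoptions(precision=1,suppress=True)
p=get_image('top');s=get_image('scene')
im=cv2.imread('pics/top0.png').max(2);sc=cv2.imread('pics/scene0.png')
row=im[140].astype(int);print([ (c,row[c]) for c in list(range(203,214))+list(range(262,270))+list(range(319,327))+list(range(376,384))+list(range(432,442))])
th=np.array([c for c in range(200,445) if row[c]>115 and 204<c<441]);gs=np.split(th,np.where(np.diff(th)>1)[0]+1)
for g in gs: print(g[0],g[-1],at(p,g.mean(),140,24)[:2])
c,q=np.cos(-.017),np.sin(-.017)
W=lambda X:(631+c*X[0]-q*X[1],-44.2+q*X[0]+c*X[1],X[2])
for y in(-186,-180,-90,0,90,180,186):
    cv2.line(sc,*[tuple(int(round(v)) for v in proj(s,W((x,y,24)))) for x in(-52,52)],(0,0,255) if abs(y)!=180 else (0,255,0),1)
cv2.imwrite('pics/sc1.png',cv2.resize(sc[235:395,262:468],None,fx=3.8,fy=3.7))
```

```text
[(203, np.int64(131)), (204, np.int64(131)), (205, np.int64(96)), (206, np.int64(140)), (207, np.int64(168)), (208, np.int64(175)), (209, np.int64(179)), (210, np.int64(102)), (211, np.int64(75)), (212, np.int64(75)), (213, np.int64(75)), (262, np.int64(73)), (263, np.int64(118)), (264, np.int64(161)), (265, np.int64(176)), (266, np.int64(181)), (267, np.int64(140)), (268, np.int64(73)), (269, np.int64(72)), (319, np.int64(73)), (320, np.int64(109)), (321, np.int64(157)), (322, np.int64(177)), (323, np.int64(180)), (324, np.int64(150)), (325, np.int64(74)), (326, np.int64(73)), (376, np.int64(75)), (377, np.int64(123)), (378, np.int64(170)), (379, np.int64(175)), (380, np.int64(168)), (381, np.int64(134)), (382, np.int64(74)), (383, np.int64(75)), (432, np.int64(74)), (433, np.int64(78)), (434, np.int64(74)), (435, np.int64(174)), (436, np.int64(173)), (437, np.int64(172)), (438, np.int64(150)), (439, np.int64(118)), (440, np.int64(134)), (441, np.int64(134))]
206 209 [627.7 136.6]
263 267 [630.7  46.1]
321 324 [633.6 -44.7]
377 381 [ 636.2 -134. ]
435 440 [ 638.7 -226.3]
```

View pics/sc1.png

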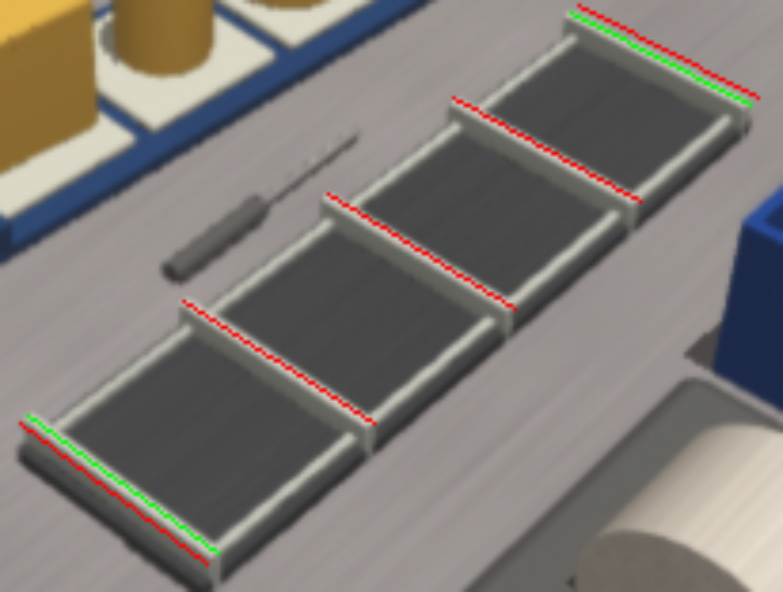

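>>> {"api": "move_arm", "payload": {"plan": "-0.001 0 0.045 0 0 0 0.3;-0.001 0 0.090 0 0 0 0.3;-0.001 0 0.110 0 0 0 0.3;-0.001 0 0.118 0 0 0 0.3;-0.001 0 0.122 0 0 0 0.3;-0.001 0 0.125 0 0 0 0.3"}}

```text
time_s: 5.58
eef_pos: [633.4, 89.6, 46.4]
orientation: [0.714, 0.701, 0.001, 0.001]
force: [-0.1, -0.4, -2.5]
finger_gap: 49.5
grip_force: 49.0
```

>>> {"api": "move_arm", "payload": {"plan": "0 0 0.001 0 0 0 0.3;0 0 0.0015 0 0 0 0.3"}}

```text
time_s: 5.82
eef_pos: [633.3, 89.6, 45.8]
orientation: [0.713, 0.701, 0.001, 0.001]
force: [-7.5, -1.3, 24.2]
finger_gap: 49.6
grip_force: 51.9
```

>>> {"api": "move_arm", "payload": {"plan": "0 0 -0.001 0 0 0 1;0 0 -0.001 0 0 0 1;0 0 -0.001 0 0 0 1;0 0 -0.001 0 0 0 1;0 0 -0.020 0 0 0 1;0 0 -0.060 0 0 0 1;0 0 -0.100 0 0 0 1;0 0 -0.125 0 0 0 1"}}

```text
time_s: 6.82
eef_pos: [633.4, 89.6, 172.3]
orientation: [0.714, 0.701, 0.001, 0.001]
force: [-0.1, -0.1, -0.6]
finger_gap: 85.5
grip_force: 0.0
```

```bash
python3 go.py 447 -8 170 -0.079
python3 - <<'E'
from h import *
p=get_image('top');cv2.imwrite('pics/t2.png',cv2.resize(p['img'][80:320,130:470],None,fx=2,fy=2))
E
```

```text
t 6.83 pos [633.4  89.6 172.3] gap 85.5 grip 0.0 F [-0.1 -0.1 -0.6]
shift [-0.101  -0.1846  0.0017] turn [ 0.17 -0.03  3.48]
```

View pics/t2.png

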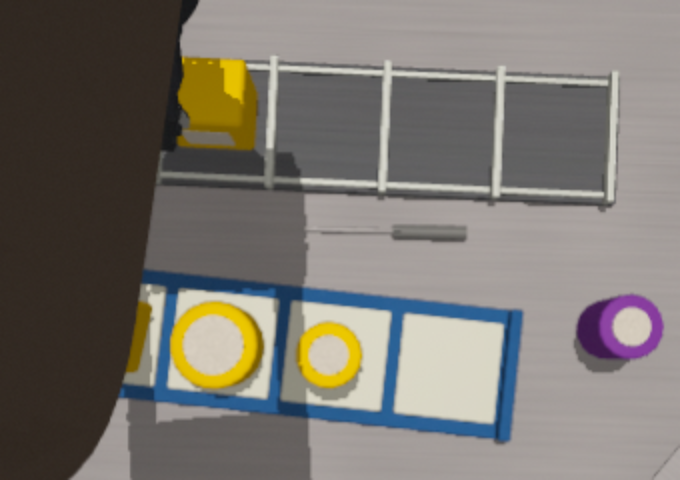

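The loaf stands in the leftmost place, at about (215,105) in the crop and partly hidden by the arm. The truckle is next.

>>> {"api": "move_arm", "payload": {"plan": "-0.025 -0.046 0.002 0 0 1 1;-0.050 -0.092 0.002 0 0 2 1;-0.075 -0.138 0.002 0 0 3 1;-0.101 -0.1845 0.002 0 0 3.5 1;-0.101 -0.1845 0.002 0 0 3.5 1;-0.101 -0.1845 0.042 0 0 3.5 1;-0.101 -0.1845 0.082 0 0 3.5 1;-0.101 -0.1845 0.122 0 0 3.5 1"}}

```text
time_s: 7.88
eef_pos: [447.9, -8.0, 46.4]
orientation: [0.735, 0.679, 0.001, 0.001]
force: [0.9, 0.5, -0.3]
finger_gap: 85.2
grip_force: 0.0
```

```bash
python3 go.py 447 -8 48 -0.079
```

```text
t 7.88 pos [447.9  -8.   46.4] gap 85.2 grip 0.0 F [ 0.9  0.5 -0.3]
shift [-0.0001 -0.0009 -0.0016] turn [ 0.15 -0.   -0.01]
```

>>> {"api": "move_arm", "payload": {"plan": "0 -0.001 -0.001 0 0 0 0.3;0 -0.001 -0.001 0 0 0 0.3;0 -0.001 -0.001 0 0 0 0.3;0 -0.001 -0.001 0 0 0 0.3;0 -0.001 -0.001 0 0 0 0.3;0 -0.001 -0.001 0 0 0 0.3", "squeeze": 45}}

```text
time_s: 8.62
eef_pos: [446.5, -8.0, 49.4]
orientation: [0.735, 0.679, 0.001, 0.001]
force: [-1.1, 0.7, 14.8]
finger_gap: 47.0
grip_force: 47.5
```

```bash
python3 go.py 631.7 0.8 170 -0.017
```

```text
t 8.62 pos [446.5  -8.   49.4] gap 47.0 grip 47.5 F [-1.1  0.7 14.8]
shift [ 0.0235  0.1843 -0.12  ] turn [ 0.17  0.   -3.57]
```

>>> {"api": "move_arm", "payload": {"plan": "0 0 -0.040 0 0 0 0.3;0 0 -0.080 0 0 0 0.3;0 0 -0.120 0 0 0 0.3;0.006 0.046 -0.120 0 0 -1 0.3;0.012 0.092 -0.120 0 0 -2 0.3;0.018 0.138 -0.120 0 0 -3 0.3;0.0235 0.184 -0.120 0 0 -3.5 0.3;0.0235 0.184 -0.120 0 0 -3.5 0.3"}}

```text
time_s: 9.62
eef_pos: [633.8, 1.0, 169.1]
orientation: [0.713, 0.701, 0.001, 0.001]
force: [-0.5, 0.2, -0.9]
finger_gap: 47.0
grip_force: 47.4
```

```bash
python3 go.py 631.7 0.8 43.4 -0.017
```

```text
t 9.62 pos [633.8   1.  169.1] gap 47.0 grip 47.4 F [-0.5  0.2 -0.9]
shift [-0.0002 -0.0026  0.1256] turn [ 0.21  0.   -0.05]
```

>>> {"api": "move_arm", "payload": {"plan": "0 -0.002 0.045 0 0 0 0.3;0 -0.002 0.090 0 0 0 0.3;0 -0.002 0.112 0 0 0 0.3;0 -0.002 0.120 0 0 0 0.3;0 -0.002 0.123 0 0 0 0.3;0 -0.002 0.1245 0 0 0 0.3"}}

```text
time_s: 10.38
eef_pos: [629.1, 0.9, 44.4]
orientation: [0.714, 0.701, 0.001, 0.001]
force: [0.6, -0.1, -0.9]
finger_gap: 47.4
grip_force: 47.4
```

>>> {"api": "move_arm", "payload": {"plan": "0 0.001 0.001 0 0 0 0.3;0 0.001 0.0015 0 0 0 0.3"}}

```text
time_s: 10.62
eef_pos: [629.8, 0.9, 43.4]
orientation: [0.714, 0.701, 0.0, 0.0]
force: [-8.2, 1.2, 23.9]
finger_gap: 47.3
grip_force: 49.2
```

>>> {"api": "move_arm", "payload": {"plan": "0 0 -0.001 0 0 0 1;0 0 -0.001 0 0 0 1;0 0 -0.001 0 0 0 1;0 0 -0.001 0 0 0 1;0 0 -0.020 0 0 0 1;0 0 -0.060 0 0 0 1;0 0 -0.100 0 0 0 1;0 0 -0.125 0 0 0 1"}}

```text
time_s: 11.62
eef_pos: [630.3, 0.9, 170.3]
orientation: [0.714, 0.701, 0.001, 0.001]
force: [1.2, 1.5, -1.2]
finger_gap: 85.4
grip_force: 0.0
```

```bash
python3 go.py 451.5 79 170 -0.079
```

```text
t 11.62 pos [630.3   0.9 170.3] gap 85.4 grip 0.0 F [ 1.2  1.5 -1.2]
shift [ 0.0749 -0.1802 -0.0003] turn [ 0.17 -0.    3.48]
```

>>> {"api": "move_arm", "payload": {"plan": "0.019 -0.045 0 0 0 1 1;0.038 -0.090 0 0 0 2 1;0.057 -0.135 0 0 0 3 1;0.075 -0.180 0 0 0 3.5 1;0.075 -0.180 0.030 0 0 3.5 1;0.075 -0.180 0.070 0 0 3.5 1;0.075 -0.180 0.070 0 0 3.5 1"}}

```text
time_s: 12.5
eef_pos: [449.6, 79.0, 96.1]
orientation: [0.735, 0.679, -0.001, -0.001]
force: [1.2, 0.1, 1.5]
finger_gap: 85.6
grip_force: 0.0
```

```bash
python3 go.py 451.5 79 37 -0.079;python3 -c "
from h import *
p=get_image('wrist');cv2.imwrite('pics/w3.png',p['img'])"
```

```text
t 12.50 pos [449.6  79.   96.1] gap 85.6 grip 0.0 F [1.2 0.1 1.5]
shift [0.0001 0.0021 0.0591] turn [-0.19  0.04 -0.01]
```

View pics/w3.png

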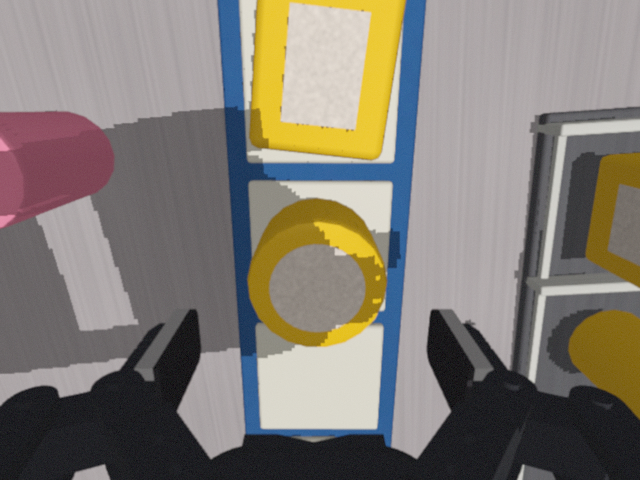

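The wheel at (318,275) sits centred between the fingers, and the brick beyond it is turned about 6° against the rack. I go down.

>>> {"api": "move_arm", "payload": {"plan": "0 0.001 0.030 0 0 0 1;0 0.001 0.059 0 0 0 1;0 0.001 0.059 0 0 0 0.5;0 0.001 0.059 0 0 0 0.5;0 0.001 0.059 0 0 0 0.5;0 0.001 0.059 0 0 0 0.5;0 0.001 0.059 0 0 0 0.5"}}

```text
time_s: 13.42
eef_pos: [452.9, 79.2, 39.1]
orientation: [0.735, 0.679, 0.001, 0.001]
force: [-1.1, -0.8, 15.5]
finger_gap: 64.4
grip_force: 51.6
```

```bash
python3 go.py 630.2 -89.2 170 -0.017
```

```text
t 13.43 pos [452.9  79.2  39.1] gap 64.4 grip 51.6 F [-1.1 -0.8 15.5]
shift [-0.1537  0.1904 -0.1306] turn [ 0.12 -0.02 -3.57]
```

>>> {"api": "move_arm", "payload": {"plan": "0 0 -0.040 0 0 0 0.5;0 0 -0.085 0 0 0 0.5;0 0 -0.130 0 0 0 0.5;-0.031 0.038 -0.130 0 0 -1 0.5;-0.062 0.076 -0.130 0 0 -2 0.5;-0.093 0.114 -0.130 0 0 -3 0.5;-0.124 0.152 -0.130 0 0 -3.5 0.5;-0.154 0.190 -0.130 0 0 -3.5 0.5"}}

```text
time_s: 14.42
eef_pos: [630.1, -90.8, 168.5]
orientation: [0.714, 0.701, 0.0, 0.0]
force: [1.6, -0.0, -1.4]
finger_gap: 64.6
grip_force: 52.0
```

```bash
python3 go.py 630.2 -89.2 33.1 -0.017
```

```text
t 14.43 pos [630.1 -90.8 168.5] gap 64.6 grip 52.0 F [ 1.6 -0.  -1.4]
shift [1.600e-03 1.000e-04 1.354e-01] turn [ 0.02 -0.   -0.08]
```

>>> {"api": "move_arm", "payload": {"plan": "0.001 0 0.045 0 0 0 0.5;0.001 0 0.090 0 0 0 0.5;0.001 0 0.120 0 0 0 0.5;0.001 0 0.130 0 0 0 0.5;0.001 0 0.133 0 0 0 0.5;0.001 0 0.134 0 0 0 0.5"}}

```text
time_s: 15.18
eef_pos: [629.9, -88.6, 35.0]
orientation: [0.713, 0.701, 0.0, 0.001]
force: [-0.4, -0.1, -2.7]
finger_gap: 64.8
grip_force: 52.0
```

>>> {"api": "move_arm", "payload": {"plan": "0 0 0.001 0 0 0 0.5;0 0 0.002 0 0 0 0.5;0 0 0.002 0 0 0 0.5"}}

```text
time_s: 15.55
eef_pos: [629.8, -88.6, 33.1]
orientation: [0.713, 0.701, 0.0, 0.001]
force: [-1.3, 0.1, 11.7]
finger_gap: 64.8
grip_force: 53.3
```

>>> {"api": "move_arm", "payload": {"plan": "0 0 -0.001 0 0 0 1;0 0 -0.001 0 0 0 1;0 0 -0.001 0 0 0 1;0 0 -0.001 0 0 0 1;0 0 -0.020 0 0 0 1;0 0 -0.060 0 0 0 1;0 0 -0.100 0 0 0 1;0 0 -0.137 0 0 0 1"}}

```text
time_s: 16.55
eef_pos: [629.3, -88.6, 171.6]
orientation: [0.714, 0.701, 0.0, 0.001]
force: [-0.0, -0.8, 1.0]
finger_gap: 85.3
grip_force: 0.0
```

```bash
python3 go.py 462 170.5 170 -0.185
```

```text
t 16.55 pos [629.3 -88.6 171.6] gap 85.3 grip 0.0 F [-0.  -0.8  1. ]
shift [ 0.256  -0.172   0.0013] turn [0.08 0.01 9.55]
```

>>> {"api": "move_arm", "payload": {"plan": "0.043 -0.029 0 0 0 2 1;0.086 -0.058 0 0 0 4 1;0.129 -0.087 0 0 0 6 1;0.172 -0.116 0 0 0 8 1;0.215 -0.145 0 0 0 9.5 1;0.256 -0.172 0 0 0 9.5 1;0.256 -0.172 0.040 0 0 9.5 1;0.256 -0.172 0.070 0 0 9.5 1"}}

```text
time_s: 17.55
eef_pos: [461.9, 171.4, 99.2]
orientation: [0.769, 0.64, 0.001, 0.0]
force: [0.5, -0.1, 0.8]
finger_gap: 85.7
grip_force: 0.0
```

```bash
python3 go.py 462 170.5 37 -0.185
```

```text
t 17.55 pos [461.9 171.4  99.2] gap 85.7 grip 0.0 F [ 0.5 -0.1  0.8]
shift [-0.001   0.0002  0.0622] turn [ 0.1  -0.05  0.15]
```

>>> {"api": "move_arm", "payload": {"plan": "-0.001 0 0.030 0 0 0 1;-0.001 0 0.062 0 0 0 1;-0.001 0 0.062 0 0 0 0.4;-0.001 0 0.062 0 0 0 0.4;-0.001 0 0.062 0 0 0 0.4;-0.001 0 0.062 0 0 0 0.4;-0.001 0 0.062 0 0 0 0.4"}}

```text
time_s: 18.42
eef_pos: [462.5, 169.8, 38.0]
orientation: [0.769, 0.639, 0.001, 0.0]
force: [-1.2, 0.1, 13.7]
finger_gap: 55.4
grip_force: 49.9
```

```bash
python3 go.py 628.8 -179.2 170 -0.017
```

```text
t 18.43 pos [462.5 169.8  38. ] gap 55.4 grip 49.9 F [-1.2  0.1 13.7]
shift [-0.3126  0.2276 -0.1319] turn [ 0.1  -0.04 -9.57]
```

>>> {"api": "move_arm", "payload": {"plan": "0 0 -0.040 0 0 0 0.4;0 0 -0.085 0 0 0 0.4;0 0 -0.130 0 0 0 0.4;-0.039 0.0285 -0.130 0 0 -1.2 0.4;-0.078 0.057 -0.130 0 0 -2.4 0.4;-0.117 0.0855 -0.130 0 0 -3.6 0.4;-0.156 0.114 -0.130 0 0 -4.8 0.4;-0.195 0.1425 -0.130 0 0 -6 0.4"}}

```text
time_s: 19.42
eef_pos: [566.6, -49.8, 167.5]
orientation: [0.734, 0.679, 0.0, 0.0]
force: [0.5, 1.0, -1.0]
finger_gap: 55.3
grip_force: 49.6
```

```bash
python3 go.py 628.8 -179.2 170 -0.017
```

```text
t 19.43 pos [566.6 -49.8 167.5] gap 55.3 grip 49.6 F [ 0.5  1.  -1. ]
shift [-0.1241  0.0722 -0.0024] turn [ 0.04  0.   -3.54]
```

>>> {"api": "move_arm", "payload": {"plan": "-0.040 0.024 0 0 0 -1 0.4;-0.080 0.048 0 0 0 -2 0.4;-0.124 0.072 0 0 0 -3.5 0.4;-0.124 0.072 0 0 0 -3.5 0.4;-0.124 0.072 0.045 0 0 -3.5 0.4;-0.124 0.072 0.090 0 0 -3.5 0.4;-0.124 0.072 0.110 0 0 -3.5 0.4"}}

```text
time_s: 20.3
eef_pos: [626.5, -176.5, 55.0]
orientation: [0.713, 0.701, -0.001, -0.001]
force: [0.8, -0.2, -1.0]
finger_gap: 55.4
grip_force: 49.3
```

```bash
python3 go.py 628.8 -179.2 32 -0.017
```

```text
t 20.30 pos [ 626.5 -176.5   55. ] gap 55.4 grip 49.3 F [ 0.8 -0.2 -1. ]
shift [-0.0027  0.0024  0.023 ] turn [-0.17 -0.06 -0.06]
```

>>> {"api": "move_arm", "payload": {"plan": "-0.002 0.001 0.010 0 0 0 0.4;-0.002 0.001 0.018 0 0 0 0.4;-0.002 0.001 0.021 0 0 0 0.4;-0.002 0.001 0.022 0 0 0 0.4;-0.002 0.001 0.023 0 0 0 0.4"}}

```text
time_s: 20.92
eef_pos: [629.4, -179.6, 34.4]
orientation: [0.714, 0.701, 0.0, 0.0]
force: [-0.2, -1.1, -2.3]
finger_gap: 55.5
grip_force: 49.3
```

>>> {"api": "move_arm", "payload": {"plan": "0 0 0.001 0 0 0 0.4;0 0 0.002 0 0 0 0.4;0 0 0.0025 0 0 0 0.4;0 0 0.0025 0 0 0 0.4"}}

```text
time_s: 21.42
eef_pos: [629.1, -179.6, 32.1]
orientation: [0.714, 0.701, 0.0, 0.0]
force: [-4.2, 1.2, 10.1]
finger_gap: 55.4
grip_force: 51.0
```

Contact is made at the expected height, so I release, rise and retreat toward the start side.

>>> {"api": "move_arm", "payload": {"plan": "0 0 -0.001 0 0 0 1;0 0 -0.001 0 0 0 1;0 0 -0.001 0 0 0 1;0 0 -0.001 0 0 0 1;0 0 -0.030 0 0 0 1;0 0 -0.080 0 0 0 1;0 0 -0.130 0 0 0 1;0 0 -0.180 0 0 0 1"}}

```text
time_s: 22.42
eef_pos: [628.8, -179.5, 212.9]
orientation: [0.714, 0.701, -0.0, -0.0]
force: [0.0, -0.6, 0.1]
finger_gap: 85.2
grip_force: 0.0
```

>>> {"api": "move_arm", "payload": {"plan": "-0.040 -0.020 0 0 0 0 1;-0.080 -0.040 0 0 0 0 1;-0.120 -0.060 0 0 0 0 1;-0.160 -0.080 0 0 0 0 1;-0.200 -0.100 0 0 0 0 1;-0.240 -0.120 0 0 0 0 1;-0.280 -0.140 0 0 0 0 1;-0.320 -0.160 0 0 0 0 1"}}

```text
time_s: 23.42
eef_pos: [462.3, -497.8, 211.3]
orientation: [0.714, 0.701, 0.0, -0.0]
force: [0.1, 0.7, -0.4]
finger_gap: 85.2
grip_force: 0.0
```

Run:
```python
from fit import *
np.set_printoptions(precision=3,suppress=True)
p=get_image("top");s=get_image("scene");print(telemetry.read_state()["eef_pos"])
h,S,V=cv2.split(cv2.cvtColor(p["img"],cv2.COLOR_BGR2HSV));yel=((h>10)&(h<35)&(S>110)&(V>60)).astype(np.uint8)*255
vis=p["img"].copy();c,q=np.cos(-.017),np.sin(-.017)
for n,Y,o in(("brick",-135,0),("wheel",-45,0),("truckle",45,0),("loaf",135,0)):
    g=np.array((631-q*Y,-44.2+c*Y,-.02));P,y=CH[n];P=[(a,b,z-6) for a,b,z in P]
    u,v=proj(p,(g[0],g[1],45));f,k=fit(p,roi(yel,(int(u)-30,int(v)-38,60,72)),P,g,y)
    d=f[:2]-g[:2];print(n,f,round(k,3),"err x,y",c*d[0]+q*d[1],-q*d[0]+c*d[1])
    cv2.polylines(vis,[np.round(hull(p,P,f)*16).astype(int)],True,(0,255,0),1,cv2.LINE_AA,4)
cv2.imwrite("pics/end.png",np.hstack([cv2.resize(vis[90:200,190:450],(400,170)),cv2.resize(s["img"][200:400,230:490],(390,300))[:170]]) if 0 else np.vstack([cv2.resize(vis[90:200,190:450],(520,220)),cv2.resize(s["img"][200:390,230:480],(520,370))]))
```

```text
[ 460.958 -500.169  211.124]
brick [ 629.944 -178.414   -0.02 ] 1.0 err x,y 1.2255350142195158 0.7869472549750806
wheel [630.633 -89.386   0.   ] 0.974 err x,y 0.4011703910056835 -0.18613210402302532
truckle [630.902   1.106   0.   ] 0.974 err x,y -0.8683098534590635 0.2974615008138385
loaf [634.171  89.46    0.004] 0.974 err x,y 0.8986018518271226 -1.3054365768887004
```

View pics/end.png

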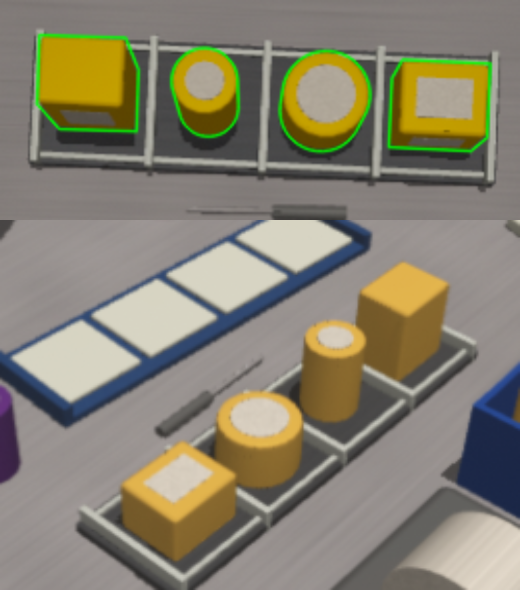

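All four cheeses stand upright in the mirrored places, left to right loaf, truckle, wheel, brick, each within about 2 mm of its middle.

```bash
python3 -c "
from workcell import robot;print(robot.hand_in())"
```

```text
the job is handed in; nothing more can be done
None
```

The job is handed in: all four cheeses stand released and upright on the tasting rack in reverse order (left to right: loaf, truckle, wheel, brick), each measured within about 2 mm of its place's middle, after about 23 s of robot time.

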